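Open the vacuum valve of the bell over the mended cup

TASK

Two clear vacuum bells stand on the mending bench, one over a black cup and one over a shallow white dish. Open the valve of the bell with the black cup: push its lever fully round its quarter turn, from crosswise to in line with the pipe, until it meets the end stop, and let go. Leave the lever of the white dish's bell as it is, and do not disturb the freshly glued black cup standing in the open between the two bells.

Things in the scene. Friction and masses are not known exactly. Their poses are not given: they have to be found in the camera images.
- cup_valve (a joint): Angle of the lever to be pushed, on the valve of the bell with the black cup. 0 = shut, crosswise to the pipe; grows anticlockwise seen from above to 1.571 = open, at the end stop, in line with the pipe and pointing away from the bell. Starts at 0 to 0.35. Vertical axis; stays where left; takes 0.25 N m (3 N at 80 mm). Fixed to the bench; the two stations may be swapped.
- cup_lever_end (a point): Outer end of that lever, 85 mm above the bench. x points out along the lever (valve axis 115 mm back), z up, y the way it opens. Level bar; from 40 mm to 115 mm off the axis a black sleeve 18 mm wide, 16 high. Below it pipe and valve (35 mm high), stem at the axis, low clutter (26 mm). Bell (132 mm wide, 179 high with its clear knob, on a 170 mm base) centred 150 mm from the valve axis.
- dish_lever_end (a point): The same point, with the same axes, on the same lever of the other station, which has the shallow white dish under its bell. To be left as it is (it too starts shut or nearly so).
- glued_cup: Loose black cup, 72 mm across and 82 mm high, with a cream patch at its rim, standing upright in the open between the two bells. Origin at the centre of its underside, z up. Not to be disturbed.

How it is judged:
By the outcome, as a careful person would: the job done as asked, in the order asked, and still so for the second after the job is handed in, with the robot touching nothing.
It also fails if it takes over 38 s, if anything falls off the work surface, if the arm or the gripper's body presses on something with over 40 N, if the wrist force passes 120 N, or if a joint passes its speed limit or range.

ROBOT

A 6-joint arm with a two-finger parallel gripper is mounted at the origin on the work surface. World frame = base frame: x ahead of the robot, y to its left, z up, the work surface at z = 0. Lengths are in m, angles in rad, forces in N, time in s.
With the tool pointing down it reaches from about 0.25 to 0.775 m from the base axis. Payload 4 kg.
Tool frame: the origin (TCP) lies midway between the tips of the shut fingers; the grasp point (between the pads) lies 19 mm behind it; z points along the fingers, y is the direction in which the jaws open and shut (so a half turn about z gives the same grasp; the last joint's range is limited). The gripper opens to 94 mm and grips with 3 to 60 N. Pads are 16 mm wide; open, the fingers measure 119 mm over their backs; the gripper's body (75 mm by 177 mm) begins 78 mm behind the grasp point.
Start: joints at [-1.259, 0.087, 1.371, -0, 1.684, -0.103], TCP at [0.222, -0.503, 0.206] pointing down, gripper open.
Joint ranges: [-3.1, 3.1], [-0.76, 2.03], [0.27, 2.55], [-1.08, 4.22], [0.17, 2.65], [-2.57, 2.57]. Speed limits (rad/s): [2.79, 2.79, 3.14, 3.14, 3.14, 3.14].

INTERFACE

Orientations are given as [roll, pitch, yaw] about the fixed x, y, z axes, in that order (R = Rz(yaw) Ry(pitch) Rx(roll)).
In Python, from bench import robot, cams gives the robot as it stands.
- The arm moves only by the tool step_arm, never from a script. Its argument "plan" is a list that holds one entry, the list of rows, each a list of 5 numbers: the shift along the world's x, y, z in mm, then the turn about the world's z in rad, then the opening in per cent of the stroke, from 0 (shut) to 100 (fully open). In form: [[[tx, ty, tz, turn, fingers], ...]]. A call has 1 to 8 rows; each row is the pose to reach, as a shift and turn from the pose commanded when the call began; what a row does not reach only later rows make up. A row lasts 1/12 s, in which the tool goes at most 41.7 mm and 7.16 degrees, less where a joint would pass 70% of its speed; a pose out of reach is approached as far as the arm can. A call with a gripper value outside its range is refused whole. The fingers move at their own pace and stop on an object; the grip force is fixed at half the most. Time passes only in rows, so rows that repeat a pose let the fingers close. It gives the time, the measured TCP pose, the force and the opening at its end, in the units of the state.
- robot.get_obs(): the state, without advancing time (a new reading comes with each control period).
- cams.snapshot(name): name is "scene" or "top"; returns a dict with "frame" (384x512x3 uint8, red, green, blue), "camera_matrix" (3x3 intrinsics, pixels), "origin" and "attitude" of the camera in the world. Camera axes: x right, y down, z forward; pixel columns grow to the right and rows downward; lengths in m; the calibration is good to about 2 mm. A picture is of the moment at which its call begins. There is no depth.
- robot.close_job(): hands the job in, once; it reports no verdict.
The state is a dict: "time": time; "joint_positions": joint angles; "qvel": joint speeds; "joint_torque": joint torques, N m; "tool_pos": TCP position; "ee_rot": TCP orientation; "wrist_force": force on the tool from outside, world axes, zero at the start; "wrist_torque": the same for the moment, N m; "width": finger opening in m.
Only numpy, scipy, OpenCV 4.12 (cv2) and the standard library are available. Lean on these libraries where they do the work, as an engineer would, in place of code of your own. Each camera call takes 0.05 s, during which the arm holds its last target. There are 200 camera calls.

## Working session

There is one attempt and no reset: what is moved stays moved. The work goes in short steps, Python scripts to look and compute and a tool call to move; the robot and the scene stay as the last step left them, time stands still between calls to the robot, and variables do not carry over. Pictures are saved under pics/ and viewed, about 8 in all and at most 12, crops included, and the job is handed in when it is done.

Besides the shell and the picture viewer there is one more tool, called after ">>>" in YAML: its name, and indented under it one key for each argument. step_arm: Moves the arm, as the interface text tells. Its arguments: {"type":"object","properties":{"plan":{"type":"array"}},"required":["plan"]}

```bash
mkdir -p pics; cat > h.py <<'E'
from bench import robot, cams
import numpy as np, cv2
from scipy.spatial.transform import Rotation as R
def shot(n,f,crop=None,s=1.5):
    d=cams.snapshot(n); im=d["frame"][:,:,::-1]
    if crop: x0,y0,x1,y1=crop; im=im[y0:y1,x0:x1]
    im=cv2.resize(im,None,fx=s,fy=s,interpolation=cv2.INTER_CUBIC); cv2.imwrite("pics/"+f,im); return d
def rot(d):
    a=np.array(d["attitude"],float)
    return a if a.shape==(3,3) else R.from_euler("xyz",a).as_matrix()
def px2w(d,u,v,z):
    r=rot(d)@np.linalg.solve(np.array(d["camera_matrix"]),[u,v,1]); o=np.array(d["origin"])
    return o+r*(z-o[2])/r[2]
def w2px(d,p):
    c=np.array(d["camera_matrix"])@(rot(d).T@(np.array(p)-np.array(d["origin"]))); return c[:2]/c[2]
E
python3 - <<'E'
from h import *
for n in("top","scene"):
    d=shot(n,n+"1.png"); print(n,d["camera_matrix"],d["origin"],d["attitude"])
print(robot.get_obs())
E
```

```text
top [[381.4794526    0.         252.92801449]
 [  0.         381.4794526  194.27885977]
 [  0.           0.           1.        ]] [0.46854805 0.03501158 0.97226945] [-2.97727789 -0.03527524 -1.54577362]
scene [[382.08296694   0.         251.59199229]
 [  0.         382.08296694 192.6254917 ]
 [  0.           0.           1.        ]] [ 1.33983609 -0.44641668  0.68457086] [-2.18099448  0.00241449  1.01469974]
{'time': 0.1, 'joint_positions': array([-1.25911500e+00,  8.79045934e-02,  1.37207247e+00,  1.92929671e-05,
        1.68362438e+00, -1.03107041e-01]), 'qvel': array([ 0.00128399, -0.00250001, -0.00457701,  0.00172612,  0.00120855,
        0.00134451]), 'joint_torque': array([ 1.79716681e-03, -3.41253626e+01, -3.03301549e+01,  7.19982293e-02,
        3.04431806e-02, -1.08199974e-04]), 'tool_pos': array([ 0.22149473, -0.502891  ,  0.20442394]), 'ee_rot': array([-3.13959651e+00, -2.25826270e-04,  4.14790294e-01]), 'wrist_force': array([-0.04994317, -0.38864883,  0.57884022]), 'wrist_torque': array([-0.00507455,  0.01773652, -0.01350611]), 'width': 0.09397789897438988}
```

View pics/top1.png

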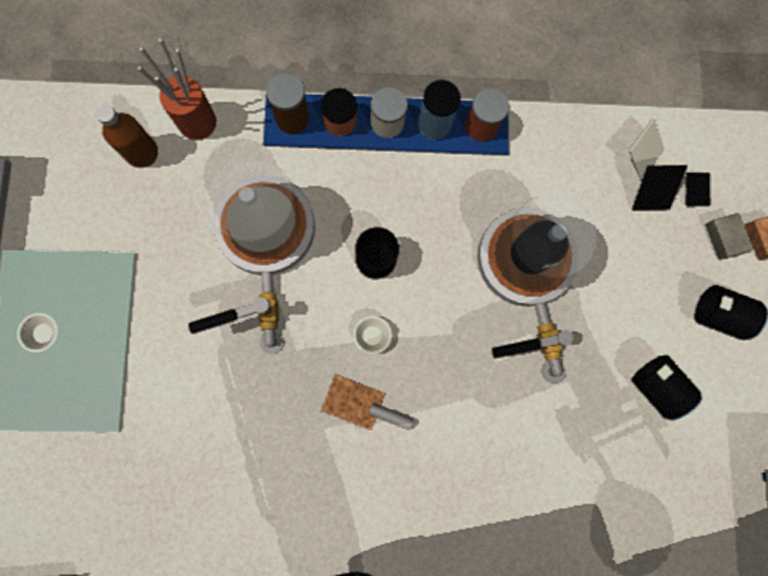

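View pics/scene1.png

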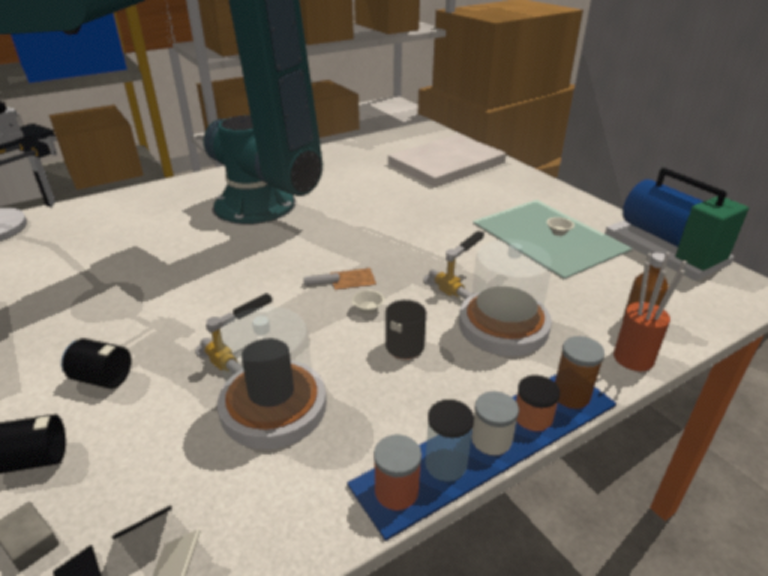

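The black-cup bell is the right one in the top view (lever sleeve end about (494,352), stem about (552,340), enlarged pixels). The loose cup is at (377,252), and the dish bell with its lever is on the left.

```bash
python3 - <<'E'
from h import *
d=shot("top","t2.png",(300,120,420,270),5)
e=shot("scene","s2.png",(110,170,260,310),5)
for n,u,v,z in[("end",494,352,.085),("axis",572,338,.085),("bell base",530,256,.02),("pipe end",554,372,.02),("cup top",377,245,.082),("dishend",190,328,.085)]:
    print(n,px2w(d,u/1.5,v/1.5,z).round(3))
for n,u,v,z in[("end",270,299,.085),("axis",212,322,.085)]: print("scene",n,px2w(e,u/1.5,v/1.5,z).round(3))
E
```

```text
end [ 0.526 -0.173  0.085]
axis [ 0.552 -0.297  0.085]
bell base [ 0.697 -0.252  0.02 ]
pipe end [ 0.5   -0.289  0.02 ]
cup top [0.692 0.013 0.082]
dishend [0.55  0.297 0.085]
scene end [ 0.536 -0.174  0.085]
scene axis [ 0.545 -0.283  0.085]
```

View pics/t2.png

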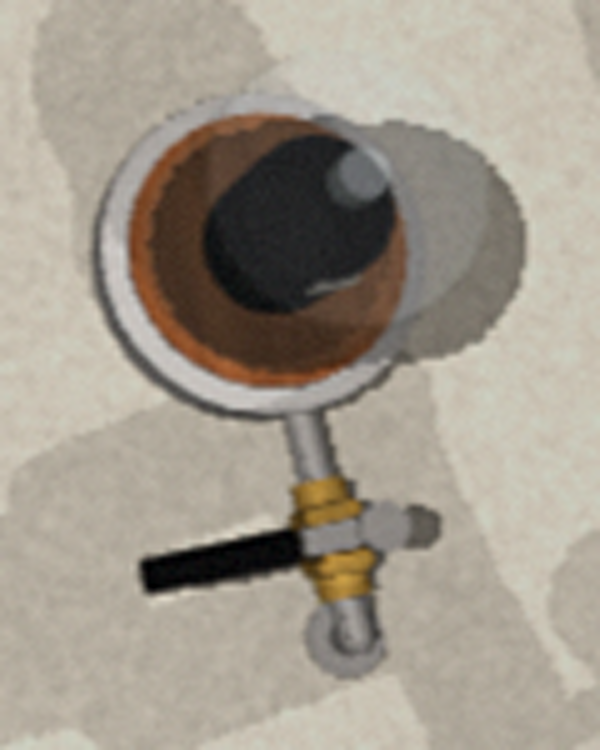

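View pics/s2.png

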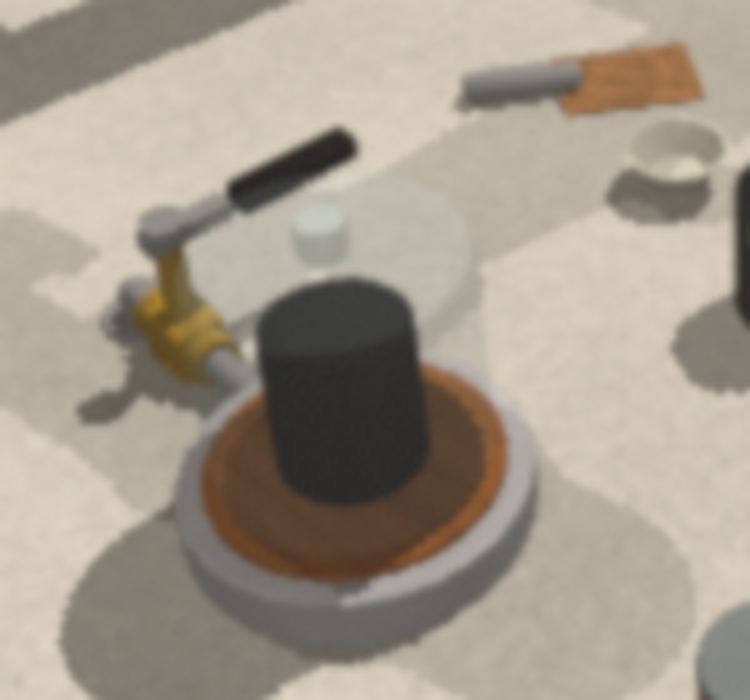

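```bash
python3 - <<'E'
from h import *
d=cams.snapshot("top");e=cams.snapshot("scene")
T=lambda u,v,z:px2w(d,300+u/5,120+v/5,z);S=lambda u,v,z:px2w(e,110+u/5,170+v/5,z)
A=[T(385,525,.087),S(162,228,.087)];E=[T(146,576,.085),S(347,145,.085)]
b=T(258,256,.02)
print(A,E,b)
for a,en in zip(A,E): print(np.linalg.norm(en-a),np.degrees(np.arctan2(*(en-a)[1::-1])),np.linalg.norm((a-b)[:2]),np.degrees(np.arctan2(*(a-b)[1::-1])))
E
```

```text
[array([ 0.55201642, -0.28595892,  0.087     ]), array([ 0.5530612 , -0.28258138,  0.087     ])] [array([ 0.52519902, -0.17309759,  0.085     ]), array([ 0.53349939, -0.17448383,  0.085     ])] [ 0.69557812 -0.24790174  0.02      ]
0.11602091122379755 103.36638542931189 0.14852041298940083 -165.1528018395606
0.10987149202551152 100.25748823074858 0.1466756694574346 -166.32362027127672
```

>>> step_arm:
  plan:
    - [[28, 26, 0, -0.03, 0], [56, 52, 0, -0.06, 0], [84, 78, 0, -0.09, 0], [112, 104, 0, -0.12, 0], [140, 130, 0, -0.15, 0], [168, 156, 0, -0.19, 0], [196, 182, 0, -0.19, 0], [224, 208, 0, -0.19, 0]]

```text
time: 0.97
tool_pos: [0.4467, -0.2938, 0.2056]
ee_rot: [3.141, -0.0, 0.225]
wrist_force: [1.1, -1.4, -0.5]
width: 0.0438
```

>>> step_arm:
  plan:
    - [[28, 26, 0, 0, 0], [56, 52, 0, 0, 0], [84, 78, 0, 0, 0], [115, 104, 0, 0, 0], [115, 104, -20, 0, 0], [115, 104, -40, 0, 0], [115, 104, -60, 0, 0], [115, 104, -60, 0, 0]]

```text
time: 1.63
tool_pos: [0.5583, -0.1898, 0.1401]
ee_rot: [-3.136, 0.008, 0.226]
wrist_force: [-1.0, 0.2, -1.6]
width: 0.0004
```

```bash
python3 - <<'E'
from h import *
d=shot("top","t3.png",(290,110,430,260),4)
e=shot("scene","s3.png",(110,130,260,270),4)
E
python3 -c "
import cv2;a=cv2.imread('pics/t3.png');b=cv2.imread('pics/s3.png')
cv2.imwrite('pics/c3.png',cv2.resize(cv2.hconcat([a[:560,:400],b[:560,:400]]),None,fx=1,fy=1))"
```

```text
(no output)
```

View pics/c3.png

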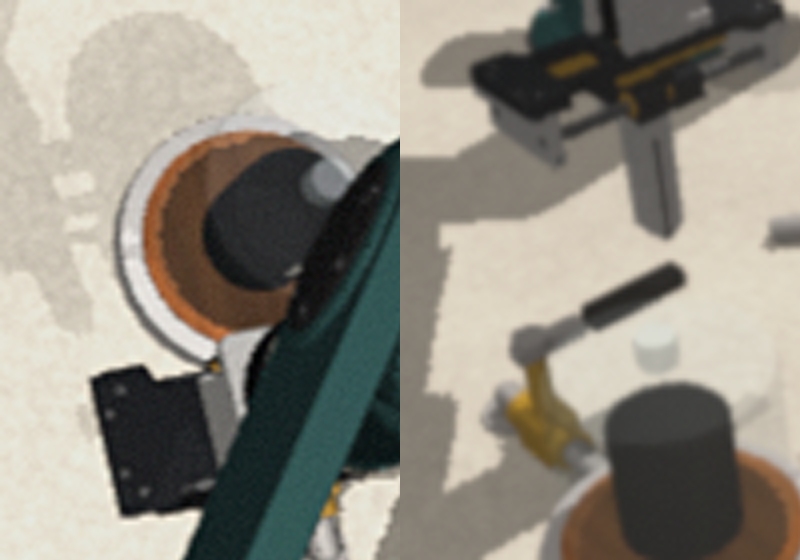

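The closed fingers are just behind the far side of the lever, and the gripper body clears the bell. Next I descend.

>>> step_arm:
  plan:
    - [[0, 0, -20, 0, 0], [0, 0, -40, 0, 0], [0, 0, -55, 0, 0], [0, 0, -70, 0, 0], [0, 0, -86, 0, 0], [0, 0, -86, 0, 0]]

```text
time: 2.23
tool_pos: [0.5595, -0.1913, 0.058]
ee_rot: [-3.14, 0.003, 0.224]
wrist_force: [-1.1, 0.2, -0.7]
width: 0.0007
```

```bash
python3 - <<'E'
from h import *
e=shot("scene","s4.png",(110,130,260,270),4)
A=np.array([.5525,-.284])
def P(f,off,r=.088):
    u=np.array([np.cos(f),np.sin(f)]);t=np.array([-u[1],u[0]]);return A+r*u-off*t
p0=P(np.radians(103),.030);print(p0,robot.get_obs()["tool_pos"])
for k in range(0,19):
    f=np.radians(103+5*k+ (0)); print(k,5*k,((P(f,.017)-[.561,-.191])*1000).round(), round(np.radians(5*k),3))
E
```

```text
[ 0.56193541 -0.1915069 ] [ 0.56026324 -0.19158543  0.05956874]
0 0 [-12.  -3.] 0.0
1 5 [-20.  -4.] 0.087
2 10 [-27.  -5.] 0.175
3 15 [-35.  -7.] 0.262
4 20 [-42. -10.] 0.349
5 25 [-49. -13.] 0.436
6 30 [-56. -17.] 0.524
7 35 [-63. -21.] 0.611
8 40 [-69. -26.] 0.698
9 45 [-74. -32.] 0.785
10 50 [-79. -38.] 0.873
11 55 [-84. -44.] 0.96
12 60 [-88. -51.] 1.047
13 65 [-91. -58.] 1.134
14 70 [-94. -65.] 1.222
15 75 [-96. -73.] 1.309
16 80 [-97. -81.] 1.396
17 85 [-98. -88.] 1.484
18 90 [-98. -96.] 1.571
```

View pics/s4.png

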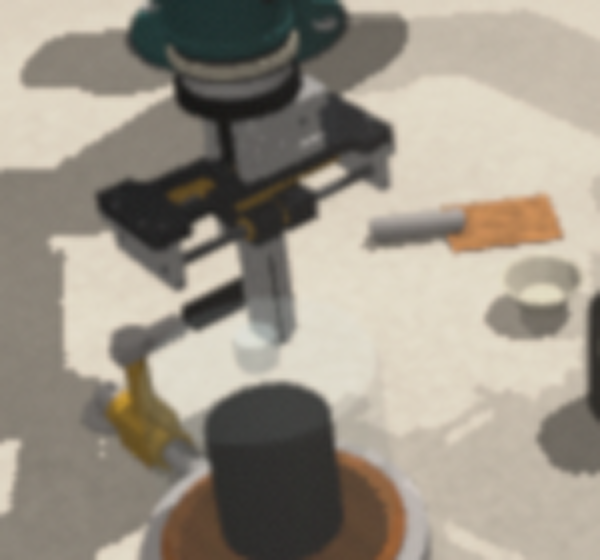

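The fingers are down on the bell side of the sleeve (about (275,290)) and touching nothing. Now I sweep the lever.

>>> step_arm:
  plan:
    - [[-6, -1, 0, 0, 0], [-12, -3, 0, 0, 0], [-20, -4, 0, 0.087, 0], [-27, -5, 0, 0.175, 0], [-35, -7, 0, 0.262, 0], [-42, -10, 0, 0.349, 0], [-49, -13, 0, 0.436, 0], [-56, -17, 0, 0.524, 0]]

```text
time: 2.95
tool_pos: [0.5066, -0.2082, 0.0619]
ee_rot: [3.137, -0.005, 0.754]
wrist_force: [4.3, 1.4, -1.0]
width: 0.0002
```

>>> step_arm:
  plan:
    - [[-7, -4, 0, 0.087, 0], [-13, -9, 0, 0.175, 0], [-18, -15, 0, 0.262, 0], [-23, -21, 0, 0.349, 0], [-28, -27, 0, 0.436, 0], [-32, -34, 0, 0.524, 0], [-35, -41, 0, 0.61, 0], [-38, -48, 0, 0.698, 0]]

```text
time: 3.62
tool_pos: [0.4685, -0.256, 0.0619]
ee_rot: [3.135, -0.001, 1.452]
wrist_force: [4.0, 3.2, 0.5]
width: 0.0003
```

>>> step_arm:
  plan:
    - [[-2, -8, 0, 0.087, 0], [-3, -16, 0, 0.175, 0], [-4, -20, 0, 0.22, 0], [-4, -23, 0, 0.262, 0], [-4, -26, 0, 0.3, 0], [-4, -28, 0, 0.32, 0]]

```text
time: 4.12
tool_pos: [0.4634, -0.2842, 0.0617]
ee_rot: [3.138, 0.0, 1.768]
wrist_force: [0.2, 3.6, 2.8]
width: 0.0005
```

>>> step_arm:
  plan:
    - [[0, -1, 0, 0.01, 0], [0, -3, 0, 0.03, 0], [0, -3, 0, 0.03, 0]]

```text
time: 4.37
tool_pos: [0.4631, -0.2846, 0.0614]
ee_rot: [3.139, -0.005, 1.798]
wrist_force: [0.0, 10.4, 7.4]
width: 0.0
```

>>> step_arm:
  plan:
    - [[0, -2, 0, 0.02, 0], [0, -3, 0, 0.02, 0], [0, -3, 0, 0.02, 0]]

```text
time: 4.62
tool_pos: [0.4629, -0.2847, 0.0614]
ee_rot: [3.138, -0.011, 1.818]
wrist_force: [-2.2, 16.4, 10.0]
width: 0.0001
```

>>> step_arm:
  plan:
    - [[0, -2, 0, 0, 0], [0, -2, 0, 0, 0], [0, 8, 0, 0, 0], [0, 20, 0, 0, 0], [0, 30, 0, 0, 0], [0, 30, 40, 0, 0], [0, 30, 80, 0, 0], [0, 30, 120, 0, 0]]

```text
time: 5.28
tool_pos: [0.4616, -0.2597, 0.1799]
ee_rot: [-3.14, -0.001, 1.817]
wrist_force: [0.3, -0.8, -0.1]
width: 0.0001
```

>>> step_arm:
  plan:
    - [[-30, 10, 20, 0, 0], [-60, 30, 40, 0, 0], [-90, 55, 40, 0, 0], [-110, 85, 40, 0, 0], [-130, 120, 40, 0, 0], [-150, 150, 40, 0, 0], [-160, 180, 40, 0, 0], [-160, 180, 40, 0, 0]]

```text
time: 5.95
tool_pos: [0.301, -0.0772, 0.2203]
ee_rot: [3.139, 0.001, 1.821]
wrist_force: [-0.1, -0.2, -0.2]
width: 0.0005
```

```bash
python3 - <<'E'
from h import *
d=shot("top","t5.png")
e=shot("scene","s5.png",(110,150,310,300),4)
print(robot.get_obs()["wrist_force"],robot.get_obs()["time"])
E
```

```text
[-0.05576733 -1.11678474  0.08820403] 6.05
```

View pics/t5.png

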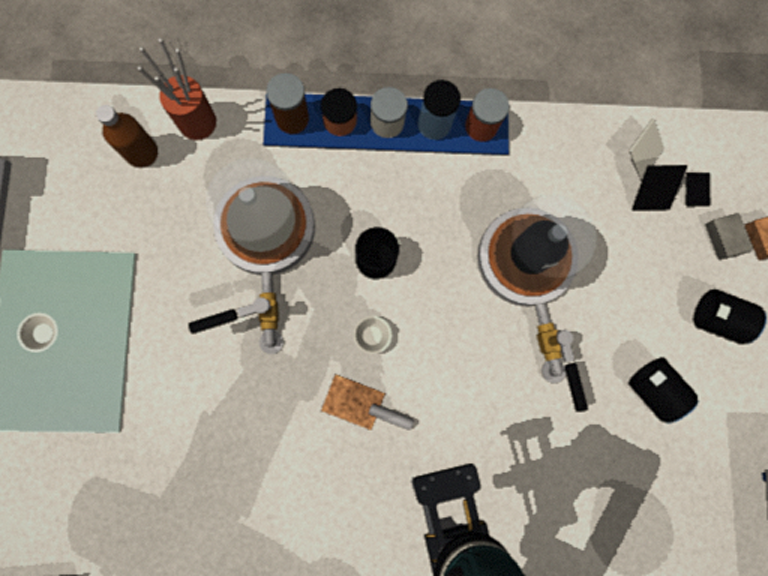

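View pics/s5.png

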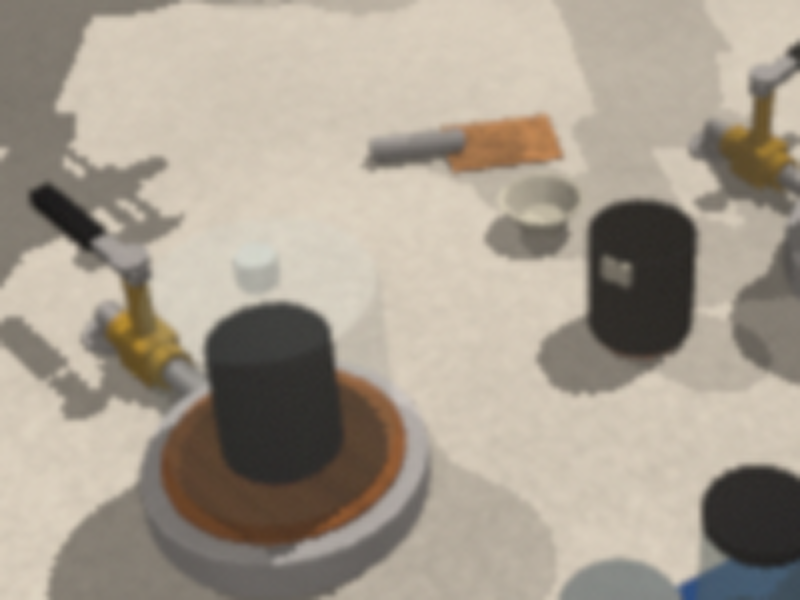

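In the top view the lever runs from (567,345) to (581,408), parallel to the pipe, and the glued cup is still at (377,252). The two lying cups at the right look slightly shifted, so I'll check for motion and measure the lever angle.

```bash
python3 - <<'E'
from h import *
d=cams.snapshot("top");im=d["frame"]
a=px2w(d,567/1.5,343/1.5,.087);b=px2w(d,581/1.5,409/1.5,.085)
print("lever deg",np.degrees(np.arctan2(*(b-a)[1::-1])),np.linalg.norm(b-a))
p=px2w(d,541/1.5,303/1.5,.02);q=px2w(d,557/1.5,374/1.5,.02);print("pipe deg",np.degrees(np.arctan2(*(q-p)[1::-1])))
def patches(g):
    out=[]
    for x0,y0,x1,y1 in[(470,195,500,215),(425,238,460,262)]:
        m=g[y0:y1,x0:x1].min(2)>150; ys,xs=np.nonzero(m); out.append((round(xs.mean()+x0,1),round(ys.mean()+y0,1),m.sum()))
    return out
f=lambda n:cv2.resize(cv2.imread("pics/"+n),(512,384),interpolation=cv2.INTER_AREA)
i1,i5=f("top1.png"),f("t5.png")
print(patches(i1),patches(i5),patches(im))
D=lambda r:np.abs(i1[r].astype(int)-i5[r]).mean().round(1)
print("glued",D(np.s_[150:188,232:270]),"dish lever",D(np.s_[195:225,122:185]),"cup bell",D(np.s_[138:200,320:395]))
E
```

```text
lever deg -169.01457845991132 0.1027385394834935
pipe deg -168.42122646739352
[(np.float64(486.2), np.float64(200.5), np.int64(53)), (np.float64(445.3), np.float64(243.3), np.int64(182))] [(np.float64(487.8), np.float64(202.3), np.int64(89)), (np.float64(445.8), np.float64(244.7), np.int64(260))] [(np.float64(487.8), np.float64(202.3), np.int64(91)), (np.float64(445.7), np.float64(244.7), np.int64(263))]
glued 3.5 dish lever 7.6 cup bell 2.8
```

```bash
python3 -c "
from bench import robot
print(robot.close_job())"
```

```text
the job is handed in; nothing more can be done
None
```

The black-cup bell's valve is open, and I handed the job in at about 6 s. I swept its lever round with the shut fingers until it met the end stop, then backed off and withdrew the arm.

- **End stop:** the tool stopped moving at y ≈ -0.2845 while the sideways push rose from about 4 N to 16 N.
- **Lever:** the last top image puts the lever at about -169.0° and the pipe at about -168.4°, so they are in line within what the picture can show.
- **Left alone:** the glued cup and the dish bell's lever are where they were in the first picture. The pixel difference around the dish lever (7.6) was higher than around the glued cup (3.5). I put that down to the arm's shadow, because the lever itself sits at the same pixels.
- **Unexpected:** the two black cups lying on the right had shifted slightly between the first and last pictures, although the arm never went near them. I think they settled on their own. They were still in the final two pictures.

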